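Switch on the water bath at the bench isolator

TASK

Switch on the water bath: throw the isolator lever with the crossbar handle (a T-shaped lever) over its centre to the other side, until it snaps fully home there. Leave the ball-ended toggle switch beside it as it is.

Things in the scene. Friction and masses are not known exactly. Their poses are not given: they have to be found in the camera images.
- isolator (a joint): Isolator lever hinge, rad. 0 = off (start), leaning 0.5 rad from upright to the robot's side; 1.0 = on, leaning 0.5 rad to the far side. Snap-over: a spring drives it away from the centre (0.5) to the nearer end stop. The crossbar needs a push of 3 to 6 N to start, less nearer the centre; once past it, it snaps over by itself.
- isolator_tip (a point): Centre of the T lever's crossbar (16 mm dia., 50 mm long, on a 12 mm rod); moves with the lever. y: along the bar and parallel to the hinge, level; z: along the rod, outward; the pivot is 75 mm back along z, in the top face of its box, 75 mm above the bench. On direction: horizontal, y cross world up (away from the robot). Bar centre 141 mm above the bench at both ends, 150 at mid-swing.
- toggle (a joint): Hinge of the other, ball-ended switch, rad: 0 = off (start, leaning to the robot's side), 1.0 = on; same snap action; must stay off. Each switch has a grey box 80 mm (along the swing) x 66 x 45 mm high, fixed on one white trunking 120 x 340 x 30 mm high, side by side in either order, centres about 170 mm apart; the row is turned up to 25 deg.
- toggle_tip (a point): Centre of the black ball (22 mm dia.) on the other switch's shorter, 10 mm thick steel lever, 60 mm from its pivot; axes as for isolator_tip. Nearby: a glass beaker 95 mm high and a yellow tube rack 92 mm high stand on the bench off the trunking's two ends; a notebook lies flat behind it.

How it is judged (in metres and radians):
At the end, for the whole second after the job is handed in: The isolator's lever rests at its far end stop (joint above 0.9 of 1.0 rad) and the ball-ended toggle is still off (joint below 0.1 rad) (value of joint isolator above 0.9 rad and value of joint toggle below 0.1 rad); the robot touches nothing.
It fails at once if the ball-ended toggle is moved to its centre or beyond (value of joint toggle above 0.45 rad).
It also fails if it takes over 32 s, if anything falls off the work surface, if the arm or the gripper's body presses on something with over 40 N, if the wrist force passes 120 N, or if a joint passes its speed limit or range.

ROBOT

A 6-joint arm with a two-finger parallel gripper is mounted at the origin on the work surface. World frame = base frame: x ahead of the robot, y to its left, z up, the work surface at z = 0. Lengths are in mm, angles in degrees, forces in N, time in s.
With the tool pointing down it reaches from about 350 to 850 mm from the base axis. Payload 8.1 kg.
Tool frame: the origin (TCP) lies between the finger pads; the fingertips stand 11 mm ahead of it and the grasp point (between the pads) lies 8 mm behind it; z points along the fingers, y is the line along which they close (so a half turn about z gives the same grasp; the last joint's range is limited). The gripper opens to 85 mm and grips with 20 to 120 N. Pads are 22 mm wide; open, the fingers measure 114 mm over their backs; the gripper's body (76 mm by 85 mm) begins 54 mm behind the grasp point. The pads swing forward as they close: fully open they stand 13 mm farther back than shut.
Start: joints at [58.476, 7.471, 85.268, -0, 87.261, -4.893], TCP at [268.927, 536.361, 217.392] pointing down, gripper open.
Joint ranges: [-169.43, 169.43], [-51.17, 129.36], [1.28, 143.12], [-76.62, 256.62], [0, 156.53], [-152.29, 152.29]. Speed limits (degrees/s): [136.94, 136.94, 159.86, 180, 180, 180].

INTERFACE

Orientations are given as [roll, pitch, yaw] about the fixed x, y, z axes, in that order (R = Rz(yaw) Ry(pitch) Rx(roll)).
In Python, from bench import r, snapshot, get_calibration gives the robot as it stands.
- The arm moves only by the tool step_arm, never from a script. Its argument "rows" is a list of rows, each a list of 2 entries, a list of its own where there are three numbers: the shift along the tool's x, y, z in mm, then the turn about the tool's z in degrees. In form: [[[tx, ty, tz], yaw], ...]. A call has 1 to 12 rows; each row is the pose to reach, as a shift and turn from the pose commanded when the call began, along the tool's axes at that moment; what a row does not reach only later rows make up. A row lasts 1/10 s, in which the tool goes at most 50 mm and 8.59 degrees, less where a joint would pass 70% of its speed; a pose out of reach is approached as far as the arm can. A call with a gripper value outside its range is refused whole. "fingers" is the opening, from 0 (shut) to 1 (fully open), set as the call begins (left out, the last holds). The fingers move at their own pace and stop on an object; "squeeze" is the grip in N (left out, the last holds). Time passes only in rows, so rows that repeat a pose let the fingers close. It gives the time, the measured TCP pose, the force, the opening and the grip force at its end, in the units of the state.
- r.sense(): the state, without advancing time (a new reading comes with each control period).
- snapshot(name): name is "scene" or "top" or "wrist"; returns the picture (480x640x3 uint8, blue, green, red); there is no depth.
- get_calibration(name): a dict with "fovy" (degrees; the focal length in pixels is half the picture's height over the tangent of half this angle, whatever the lens; pixels are square), "cx", "cy" (the principal point, pixels), "dist" ([k1, k2, p1, p2, k3] as OpenCV has them; the pictures are not rectified), "eye" and "orientation" of the camera in the world. Camera axes: x right, y up, looking along -z (the intrinsics and any distortion apply to the point x, -y, -z); pixel columns grow to the right and rows downward; lengths in mm; the calibration is good to about 2 mm. A picture is of the moment at which its call begins: read the wrist's pose just before it. get_calibration takes no time and is no camera call; for the wrist camera it gives the pose at the moment of the call.
- r.hand_in(): hands the job in; it is judged then, once.
The state is a dict: "time": time; "joint_pos": joint angles; "qd": joint speeds; "joint_efforts": joint torques, N m; "tool_pos": TCP position; "tcp_rot": TCP orientation; "ft_force": force on the tool from outside, world axes, zero at the start; "wrist_torque": the same for the moment, N m; "finger_gap": finger opening in mm; "grip_force": force on a finger pad.
Only numpy, scipy, OpenCV 4.12 (cv2) and the standard library are available. Lean on these libraries where they do the work, as an engineer would, in place of code of your own. Each camera call takes 0.05 s, during which the arm holds its last target. There are 200 camera calls.

## Working session

There is one attempt and no reset: what is moved stays moved. The work goes in short steps, Python scripts to look and compute and a tool call to move; the robot and the scene stay as the last step left them, time stands still between calls to the robot, and variables do not carry over. Pictures are saved under pics/ and viewed, at most 10 in all, crops included, and the job is handed in when it is done.

Besides the shell and the picture viewer there is one more tool, called after "Request:" as a command line: name --argument value ..., lists and objects as JSON in quotes. step_arm: Moves the arm, as the interface text tells. Its arguments: {"type":"object","properties":{"rows":{"type":"array"},"fingers":{"type":"number"},"squeeze":{"type":"number"}},"required":["rows"]}

```bash
mkdir -p pics; python3 - <<'E'
from bench import r,snapshot,get_calibration
import cv2
for n in("scene","top"):
    cv2.imwrite(f"pics/{n}0.png",snapshot(n)); print(n,get_calibration(n))
s=r.sense();print(s["time"],s["tool_pos"],s["tcp_rot"],s["ft_force"])
E
```

```text
scene {'fovy': 53.618060608473286, 'cx': 316.35424579521464, 'cy': 240.3723114942069, 'dist': array([-0.09011352,  0.        ,  0.        ,  0.        ,  0.        ]), 'eye': array([ 722.28402016, -293.39991728,  705.13438743]), 'orientation': array([32.41411297,  0.41752799, 25.45196563])}
top {'fovy': 52.350563129016265, 'cx': 330.69916982348457, 'cy': 238.66233398784217, 'dist': array([0.00446754, 0.        , 0.        , 0.        , 0.        ]), 'eye': array([506.74895203,  37.26089337, 809.26288891]), 'orientation': array([  4.1179422 ,  -0.4442346 , -90.18696985])}
0.1 [268.63627676 535.912963   216.42333642] [-1.79902626e+02 -9.16379291e-03  1.53368460e+02] [-0.45560471  0.26747585 -0.00756364]
```

View pics/scene0.png

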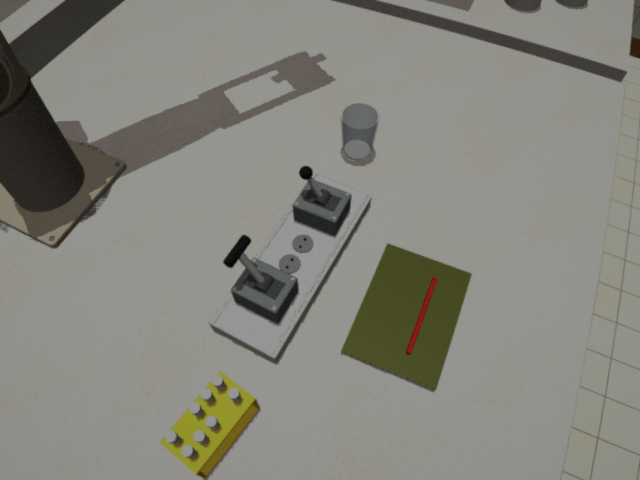

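View pics/top0.png

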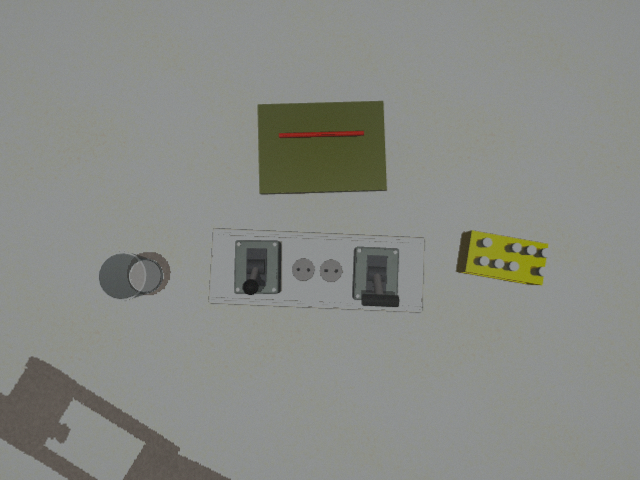

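The T bar is at the right in the top picture, centre about (380,299), with ends at (362,298) and (399,300); in the scene picture it is at (237,250). The ball is at top (251,287) and scene (306,173). The trunking edge runs (213,229) to (424,238) in the top picture.

```bash
cat > h.py <<'E'
import numpy as np,cv2
from bench import r,snapshot,get_calibration
from scipy.spatial.transform import Rotation as R
def ray(n,p):
    c=get_calibration(n);f=240/np.tan(np.radians(c["fovy"]/2))
    K=np.array([[f,0,c["cx"]],[0,f,c["cy"]],[0,0,1]])
    u=cv2.undistortPoints(np.array([[p]],float),K,c["dist"])[0,0]
    return c["eye"],R.from_euler("xyz",c["orientation"],degrees=True).apply([u[0],-u[1],-1])
def atz(n,p,z):
    e,d=ray(n,p);return e+d*(z-e[2])/d[2]
E
python3 - <<'E'
from h import *
def rnd(a):return np.round(a,1)
print("bar top",rnd(atz("top",(380,299),141)),"scene",rnd(atz("scene",(237,250),141)))
print("bar ends",rnd(atz("top",(362,298),141)),rnd(atz("top",(399,300),141)))
zb=75+60*np.cos(.5);print("ball",rnd(atz("top",(251,287),zb)),rnd(atz("scene",(306,173),zb)))
for p in[(213,229),(424,238),(422,312),(209,303)]:print("trunk",rnd(atz("top",p,30)))
for p in[(236,241),(279,241),(280,293),(235,294),(356,248),(398,248),(398,300),(354,299)]:print("box",rnd(atz("top",p,75)))
s=r.sense();M=R.from_euler("xyz",s["tcp_rot"],degrees=True).as_matrix();print(M.round(3))
E
```

```text
bar top [472.3 -34.9 141. ] scene [471.3 -33.2 141. ]
bar ends [473.8 -10.4 141. ] [470.9 -60.8 141. ]
ball [488.9 142.6 127.7] [491.6 143.2 127.7]
trunk [578.8 219.2  30. ]
trunk [ 563.5 -118.5   30. ]
trunk [ 445.9 -113.3   30. ]
trunk [461.3 223.8  30. ]
box [556.5 173.9  75. ]
box [556.3 109.3  75. ]
box [478.4 107.4  75. ]
box [477.2 174.5  75. ]
box [545.4  -6.7  75. ]
box [545.2 -70.   75. ]
box [467.4 -69.   75. ]
box [469.1  -3.1  75. ]
[[-0.894  0.448 -0.001]
 [ 0.448  0.894 -0.001]
 [ 0.    -0.002 -1.   ]]
```

Request:
step_arm --rows '[[[-33, -36, 0], -4], [[-66, -73, 0], -8], [[-99, -109, 0], -12], [[-132, -146, 0], -16], [[-165, -182, 0], -20], [[-199, -219, 0], -24], [[-232, -255, 0], -24], [[-265, -292, 0], -24], [[-298, -328, 0], -24], [[-331, -365, 0], -24], [[-364, -401, 0], -24], [[-397, -437, 0], -24]]' --fingers 0

```text
time: 1.3
tool_pos: [427.8, -34.3, 217.3]
tcp_rot: [180.0, 0.0, 177.4]
ft_force: [1.6, 0.3, -0.0]
finger_gap: 0.4
grip_force: 0.0
```

```bash
python3 - <<'E'
from h import *
s=r.sense();print(s["time"],s["tool_pos"],s["tcp_rot"],s["ft_force"],s["finger_gap"])
cv2.imwrite("pics/w1.png",snapshot("wrist"))
E
```

```text
1.3 [427.848475   -34.28131606 217.28979158] [1.79992737e+02 1.67426361e-02 1.77357805e+02] [ 1.5712071   0.27557719 -0.01368292] 0.3786374329909453
```

View pics/w1.png

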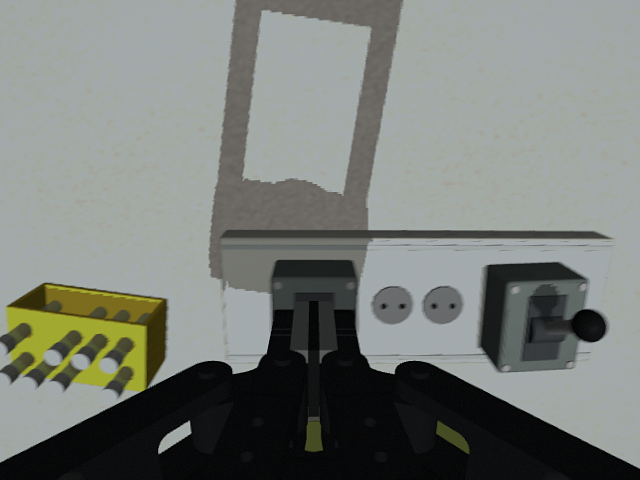

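The wrist view shows the fingers in line with the T lever's box (box x 272–357, fingers centred near 315). The toggle is well to the right, with its ball at (590,325). Next I descend, then push.

Request:
step_arm --rows '[[[0, 0, 30], 0], [[0, 0, 60], 0], [[0, 0, 76], 0], [[0, 0, 76], 0], [[-8, 0, 76], 0], [[-16, 0, 76], 0], [[-22, 0, 76], 0], [[-28, 0, 76], 0], [[-34, 0, 76], 0], [[-40, 0, 76], 0]]'

```text
time: 2.35
tool_pos: [468.6, -34.1, 141.6]
tcp_rot: [-180.0, 0.0, 177.4]
ft_force: [-0.1, -0.1, 0.4]
finger_gap: 0.1
grip_force: 0.0
```

```bash
python3 - <<'E'
from h import *
s=r.sense();print(s["time"],s["tool_pos"],s["ft_force"])
a=snapshot("scene")[140:340,180:400];b=snapshot("top")[200:340,190:440]
a=cv2.resize(a,(440,400));b=cv2.resize(b,(357,200));c=np.zeros((400,800,3),np.uint8);c[:,:440]=a;c[:200,440:797]=b
cv2.imwrite("pics/s2.png",c)
E
```

```text
2.35 [468.57356851 -34.06948308 141.57205244] [-0.05509076 -0.1160938   0.378318  ]
```

View pics/s2.png

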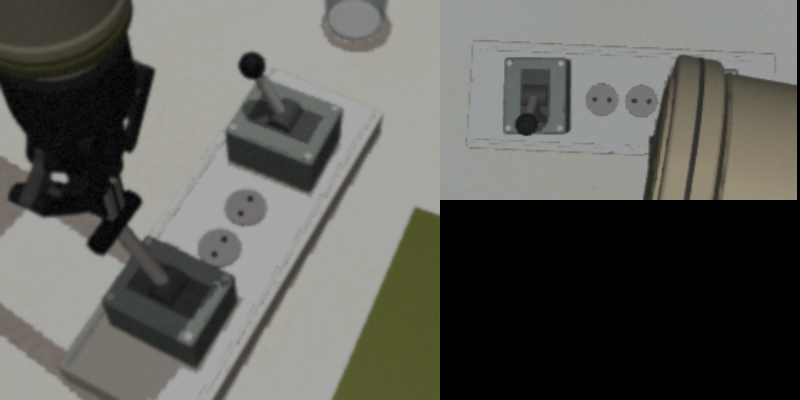

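```bash
python3 - <<'E'
from h import *
a=cv2.resize(snapshot("scene")[190:310,170:310],(467,400),interpolation=cv2.INTER_CUBIC);b=cv2.resize(snapshot("wrist")[200:480,160:480],(333,291))
c=np.zeros((400,800,3),np.uint8);c[:,:467]=a;c[:291,467:]=b
c=np.clip(c*1.0,0,255);c=(255*(c/255)**.5).astype(np.uint8)
cv2.imwrite("pics/s3.png",c)
def proj(n,P):
    c=get_calibration(n);f=240/np.tan(np.radians(c["fovy"]/2));q=R.from_euler("xyz",c["orientation"],degrees=True).inv().apply(np.array(P)-c["eye"])
    K=np.array([[f,0,c["cx"]],[0,f,c["cy"]],[0,0,1]])
    return cv2.projectPoints(np.array([[q[0],-q[1],-q[2]]]),np.zeros(3),np.zeros(3),K,c["dist"])[0].ravel()
for P in[(468.6,-34,130.6),(479.6,-34,130.6),(457.6,-34,130.6),(472,-34.5,141)]:
    p=proj("scene",P);print(P,p,(p-[170,190])*3.333,"wrist",proj("wrist",P),)
print(get_calibration("wrist"))
E
```

```text
(468.6, -34, 130.6) [236.15362968 253.56623517] [220.49004772 211.86626182] wrist [312.79683115 296.18368925]
(479.6, -34, 130.6) [242.86550177 256.42968786] [242.86071741 221.41014963] wrist [313.96760404 319.84707456]
(457.6, -34, 130.6) [229.50238832 250.7266118 ] [198.32146027 202.40179711] wrist [311.58326729 271.6273967 ]
(472, -34.5, 141) [236.94874166 250.91297207] [223.14015595 203.02293591] wrist [311.91738657 314.30285403]
{'fovy': 58.205662232254255, 'cx': 313.2791705207062, 'cy': 245.45737307869402, 'dist': array([-0.07179587,  0.        ,  0.        ,  0.        ,  0.        ]), 'eye': array([396.95238083, -30.5934857 , 298.64034481]), 'orientation': array([-1.63984129e+01, -1.61362565e-02,  8.74024127e+01])}
```

View pics/s3.png

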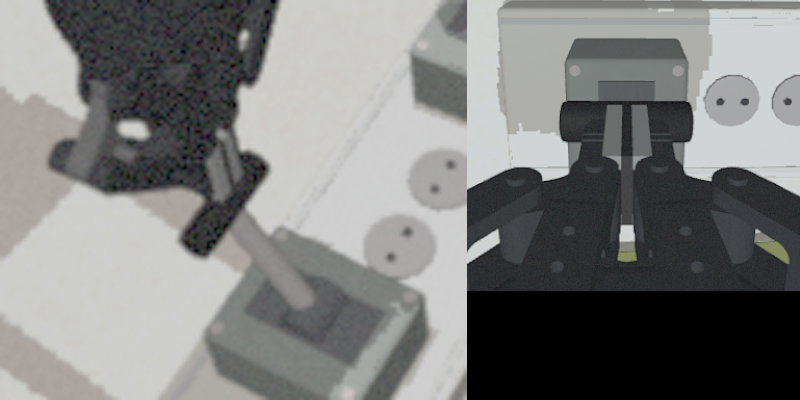

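The pad tips overlay the bar in both views: wrist row about 298, and scene crop (226,195) against the bar at (223,203). They passed over the top of the bar, which hasn't moved. I'll back off, go lower and push again.

Request:
step_arm --rows '[[[20, 0, 0], 0], [[45, 0, 0], 0], [[45, 0, 0], 0], [[45, 0, 17], 0], [[45, 0, 17], 0], [[35, 0, 17], 0], [[25, 0, 17], 0], [[17, 0, 17], 0], [[9, 0, 17], 0], [[3, 0, 17], 0], [[0, 0, 17], 0], [[0, 0, 17], 0]]'

```text
time: 3.75
tool_pos: [468.1, -34.1, 124.3]
tcp_rot: [180.0, -0.0, 177.4]
ft_force: [-2.5, 0.2, -0.0]
finger_gap: 0.3
grip_force: 0.9
```

```bash
python3 - <<'E'
from h import *
s=r.sense();print(s["time"],s["tool_pos"],s["ft_force"])
a=cv2.resize(snapshot("scene")[190:310,170:310],(467,400),interpolation=cv2.INTER_CUBIC);b=cv2.resize(snapshot("wrist")[200:480,160:480],(333,291))
c=np.zeros((400,800,3),np.uint8);c[:,:467]=a;c[:291,467:]=b
c=(255*(c/255)**.5).astype(np.uint8)
cv2.imwrite("pics/s4.png",c)
E
```

```text
3.75 [468.10165873 -34.08237035 124.25423647] [-2.54476933  0.21178505 -0.03064532]
```

View pics/s4.png

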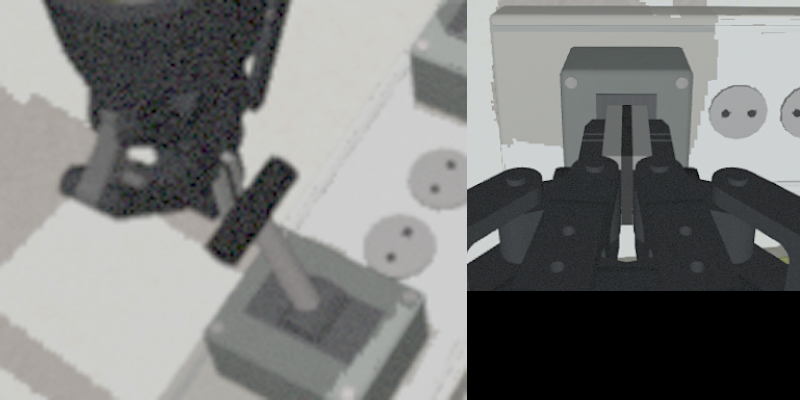

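The bar is now ahead of the fingers, at crop (252,210), so it has moved about 15 mm with a 2.5 N reaction. I'll push on past the centre, then retract.

Request:
step_arm --rows '[[[-6, 0, 0], 0], [[-12, 0, 0], 0], [[-18, 0, 0], 0], [[-24, 0, 0], 0], [[-30, 0, 0], 0], [[-34, 0, 0], 0], [[-34, 0, 0], 0], [[-34, 0, 0], 0]]'

```text
time: 4.65
tool_pos: [501.8, -35.6, 124.2]
tcp_rot: [180.0, -0.0, 177.4]
ft_force: [-0.3, 0.9, -0.1]
finger_gap: -0.4
grip_force: 0.0
```

```bash
python3 - <<'E'
from h import *
s=r.sense();print(s["time"],s["tool_pos"],s["ft_force"])
cv2.imwrite("pics/s5.png",cv2.resize(snapshot("scene")[140:340,160:400],(720,600)))
E
```

```text
4.65 [501.79001759 -35.61911224 124.24190883] [-0.31429665  0.90396806 -0.08929997]
```

View pics/s5.png

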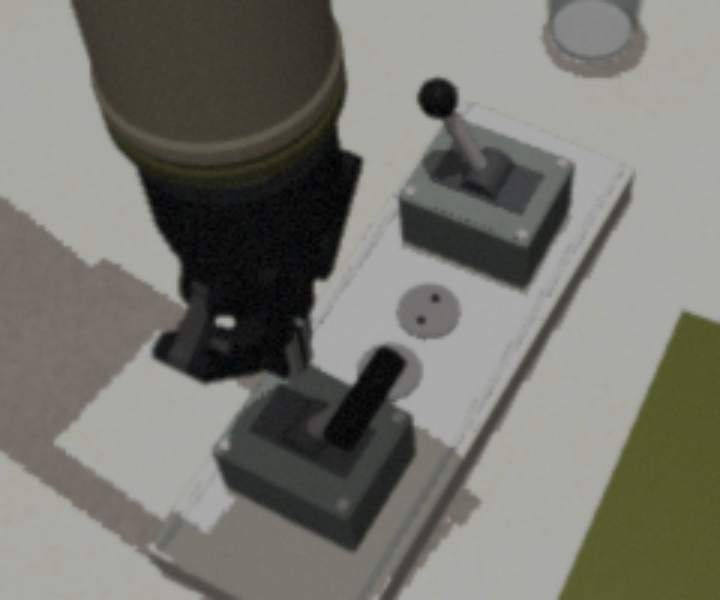

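The lever has snapped over to the far side: bar centre at crop (367,397), scene pixel (282,272). The ball at crop (437,97) hasn't moved. I'll retract, then check.

Request:
step_arm --rows '[[[25, 0, 0], 0], [[60, 0, 0], 0], [[80, 0, 0], 0], [[80, 0, -40], 0], [[80, 0, -90], 0], [[80, 0, -90], 0], [[80, 0, -90], 0]]'

```text
time: 5.4
tool_pos: [423.0, -32.2, 216.2]
tcp_rot: [-180.0, 0.2, 177.4]
ft_force: [-1.1, 0.0, -1.0]
finger_gap: -0.0
grip_force: 0.0
```

```bash
python3 - <<'E'
from h import *
s=r.sense();print(s["time"],s["tool_pos"],s["ft_force"],s["qd"])
print(atz("scene",(282.3,272.3),141),"ball",atz("scene",(160+437/3,140+97/3),127.7))
cv2.imwrite("pics/s6.png",cv2.resize(snapshot("scene")[140:340,160:400],(720,600)))
E
```

```text
5.4 [423.0028126  -32.17822588 216.22817282] [-1.14723672  0.00184814 -1.01845837] [-0.12470893  1.74930172  2.97243118 -0.06943334 -0.52952056  0.13296632]
[544.94526565 -37.45395831 141.        ] ball [490.54729117 144.21070798 127.7       ]
```

View pics/s6.png

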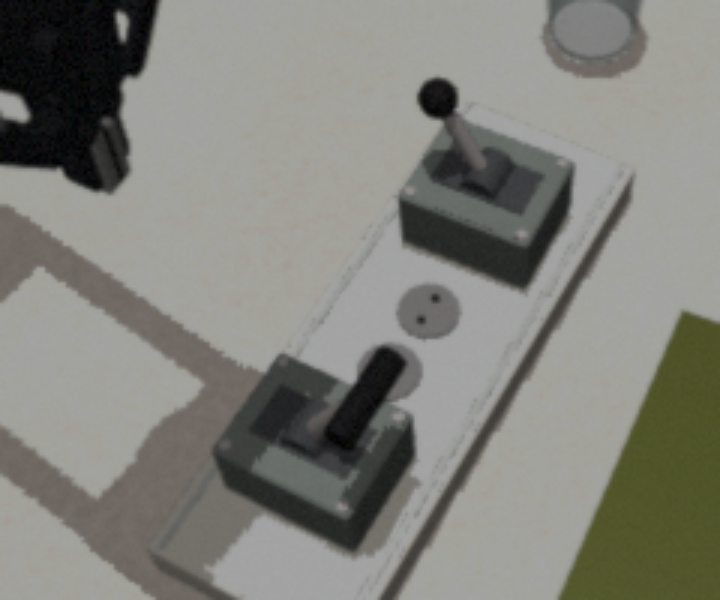

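The bar rests at x = 545, where 544 is expected for the far stop. The ball is still at its start position and the arm is clear.

```bash
python3 -c "
from bench import r
print(r.hand_in())"
```

```text
the job is handed in; nothing more can be done
None
```

I threw the isolator lever over to its far stop, left the ball-ended toggle off, cleared the arm of everything and handed the job in at about 5.5 s; the bar measured x = 545 mm against 544 expected, but no verdict was returned.

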